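# Load the measuring tray in reverse order

## Robot

A 7-joint arm with a two-finger parallel gripper is mounted at the origin on the work surface. World frame = base frame: x ahead of the robot, y to its left, z up, the work surface at z = 0. Lengths are in m, angles in rad, forces in N, time in s.
With the tool pointing down it reaches from about 0.35 to 0.9 m from the base axis. Payload 8.1 kg.
Tool frame: the origin (TCP) lies on the front face of the gripper's body, between the roots of the fingers; the fingertips stand 66 mm ahead of it and the grasp point (between the pads) lies 47 mm ahead of it (arm.finger_overhang is the distance from the TCP to the fingertips, in m); z points along the fingers, y is the line along which they close (so a half turn about z gives the same grasp; the last joint's range is limited). The gripper opens to 92 mm and grips with 3 to 60 N. Pads are 19 mm wide; open, the fingers measure 130 mm over their backs; the gripper's body (75 mm by 190 mm) begins 47 mm behind the grasp point.
Start: joints at [-1.206, 0.434, 0.025, 1.573, -0.012, 1.134, -0.075], TCP at [0.282, 0.558, 0.292] pointing down, gripper open.
Joint ranges: [-2.62, 2.62], [-0.44, 2.09], [-1.27, 1.32], [0.08, 2.57], [-1.32, 4.46], [0.12, 2], [-2.74, 2.74]. Speed limits (rad/s): [2.22, 2.22, 3.01, 3.01, 3.14, 3.14, 3.14].

## Interface

Orientations are given as a rotation vector (axis times angle).
In Python, from cell import readout, cams, workorder, spotter, arm gives the robot as it stands.
- The arm moves only by the tool nudge_tcp, called after ">>>" as name(argument=value, ...) on one line, values as JSON. Schema: {"type":"object","properties":{"plan":{"type":"array","items":{"type":"array","prefixItems":[{"type":"array","items":{"type":"number"},"minItems":3,"maxItems":3},{"type":"number"},{"type":"number"}],"minItems":3,"maxItems":3},"minItems":1,"maxItems":10},"grip_force":{"type":"number"},"only":{"type":"string"},"quiet":{"type":"boolean"},"lines":{"type":"string"}},"required":["plan"],"additionalProperties":false}. plan is a list of rows, 1 to 10 of them, each written [[dx, dy, dz], turn, opening]: dx, dy, dz in m, then a turn about the tool's z in rad, then the opening from 0.0 (shut) to 1.0 (fully open); each row shifts and turns the commanded pose from where the row before left it, along the tool's axes as they then stand; what a row does not reach is not made up. A row lasts 1/10 s, in which the tool goes at most 0.05 m and 0.15 rad, less where a joint would pass 70% of its speed; a pose out of reach is approached as far as the arm can. The fingers move at their own pace and stop on an object; grip_force is the grip in N (left out, the last holds). Time passes only in rows, so rows that do not move let the fingers close. The tool returns the time, the measured TCP pose, the force, the opening and the grip force at its end. only (a regular expression) keeps the lines of the reply that match it, lines (a string "A,B") keeps lines A to B, and quiet returns only ok. Input that does not fit is refused with a message, and nothing moves.
- readout.observe(): the state, without advancing time (a new reading comes with each control period).
- cams.get_image(name): name is "scene" or "top" or "wrist"; returns a dict with "image" (480x640x3 uint8, blue, green, red), "fx", "fy", "cx", "cy" (pixels), "cam_to_world" (4x4, takes a point from camera to world coordinates); the wrist camera has in their place "mount" (4x4, takes a point from camera to tool coordinates, whose origin is the TCP and whose axes are the flange's). Camera axes: x right, y down, z forward; pixel columns grow to the right and rows downward; lengths in m; the calibration is good to about 2 mm. A picture is of the moment at which its call begins: read the wrist's pose just before it. There is no depth.
- workorder.sign_off(): hands the job in; it is judged then, once.
Trained networks look in a picture, given as the dict that the camera call returned (one of the last four; its "shot" number tells which), for a name from the list of things; names that differ only in an ending like _2 or _b are one class to them, and where a whole thing is asked for, a point or a joint stands for the part that bears it (a point fixed in the world has none). Each returns a list of dicts, best first, with "score" (0 to 1); they miss things now and then, are a little off and sometimes report something else, mostly with a low value. They report only what shows in the picture. A call takes as long as a camera call.
- spotter.boxes_of(picture, name): "centre" ([x, y, z] in m, in the coordinates of the camera as it stood for that picture, good to about 4 mm: the middle of the surface that is visible of it).
The state is a dict: "clock": time; "joints": joint angles; "dq": joint speeds; "joint_efforts": joint torques, N m; "position": TCP position; "ee_rot": TCP orientation; "force": force on the tool from outside, world axes, zero at the start; "ft_torque": the same for the moment, N m; "width": opening from 0.0 (shut) to 1.0 (fully open); "gripper_force": force on a finger pad.
Only numpy, scipy, OpenCV 4.12 (cv2) and the standard library are available. Lean on these libraries where they do the work, as an engineer would, in place of code of your own. Each camera call takes 0.05 s, during which the arm holds its last target. There are 200 camera calls.

## Task

Move the four sample vials from their coloured cups into the white measuring tray, one to each bay, upright, in the reverse of the order in which they now stand: the vial at the left end of the cups goes to the right end of the tray, the next one beside it, and so on. Set each vial down gently on the floor of its bay without dropping it or tipping any over, let go of them all, and leave the glass beaker where it stands.

Things in the scene. Friction and masses are not known exactly. Their poses are not given: they have to be found in the camera images.
- vial_red: loose upright sample vial of amber glass, round, 28 mm in diameter and 60 mm high, with a pale paper band and a red cap (26 mm in diameter, 20 mm high) on top: 80 mm high in all, about 50 g. Origin: centre of its underside; z up along its axis. At the start it stands in the red cup, up to 6 mm off its middle
- vial_yellow: loose upright sample vial of amber glass, round, 28 mm in diameter and 60 mm high, with a pale paper band and a yellow cap (26 mm in diameter, 20 mm high) on top: 80 mm high in all, about 50 g. Origin: centre of its underside; z up along its axis. At the start it stands in the yellow cup, up to 6 mm off its middle
- vial_green: loose upright sample vial of amber glass, round, 28 mm in diameter and 60 mm high, with a pale paper band and a green cap (26 mm in diameter, 20 mm high) on top: 80 mm high in all, about 50 g. Origin: centre of its underside; z up along its axis. At the start it stands in the green cup, up to 6 mm off its middle
- vial_blue: loose upright sample vial of amber glass, round, 28 mm in diameter and 60 mm high, with a pale paper band and a blue cap (26 mm in diameter, 20 mm high) on top: 80 mm high in all, about 50 g. Origin: centre of its underside; z up along its axis. At the start it stands in the blue cup, up to 6 mm off its middle
- cup_red: fixed red square cup, open on top, 54 x 54 mm, 22 mm high, walls and floor 4 mm, floor white inside. The four cups stand in one straight row, 64 mm apart, colours in any order, on a fixed grey plate (74 x 272 mm, 6 mm thick). Origin: centre of its underside, 6 mm above the bench; y along the row (all cups turned alike, within 0.2 rad of world y), x across. The cups stay and so keep the order
- cup_yellow: fixed yellow square cup, open on top, 54 x 54 mm, 22 mm high, walls and floor 4 mm, floor white inside. The four cups stand in one straight row, 64 mm apart, colours in any order, on a fixed grey plate (74 x 272 mm, 6 mm thick). Origin: centre of its underside, 6 mm above the bench; y along the row (all cups turned alike, within 0.2 rad of world y), x across. The cups stay and so keep the order
- cup_green: fixed green square cup, open on top, 54 x 54 mm, 22 mm high, walls and floor 4 mm, floor white inside. The four cups stand in one straight row, 64 mm apart, colours in any order, on a fixed grey plate (74 x 272 mm, 6 mm thick). Origin: centre of its underside, 6 mm above the bench; y along the row (all cups turned alike, within 0.2 rad of world y), x across. The cups stay and so keep the order
- cup_blue: fixed blue square cup, open on top, 54 x 54 mm, 22 mm high, walls and floor 4 mm, floor white inside. The four cups stand in one straight row, 64 mm apart, colours in any order, on a fixed grey plate (74 x 272 mm, 6 mm thick). Origin: centre of its underside, 6 mm above the bench; y along the row (all cups turned alike, within 0.2 rad of world y), x across. The cups stay and so keep the order
- tray: fixed white tray, 66 (x) by 266 (y) mm, 26 mm high, parallel within 0.4 rad to the row of cups, before or beyond it. Four square bays, 54 x 54 mm inside, in a row along y, centres at y = -96, -32, 32, 96 mm, parted by 10 mm walls; bay floor 6 mm above the underside, walls 20 mm above the floor. Origin: centre of its underside; y along the row, within 0.2 rad of world y. Empty at first
- beaker: loose empty glass beaker, 68 mm across the rim, 85 mm high, standing left (+y) of the work; not part of the job. Origin: centre of its underside. Also about, not listed: a white meter (40 mm high) at the far left, a wash bottle (under 200 mm high) at the far right, a blue stirrer farther right

How it is judged:
By the outcome, as a careful person would: the job done as asked, in the order asked, and still so for the second after the job is handed in, with the robot touching nothing.
It also fails if it takes over 96 s, if anything falls off the work surface, if the arm or the gripper's body presses on something with over 40 N, if the wrist force passes 120 N, or if a joint passes its speed limit or range.

## Working session

There is one attempt and no reset: what is moved stays moved. The work goes in short steps, Python scripts to look and compute and a tool call to move; the robot and the scene stay as the last step left them, time stands still between calls to the robot, and variables do not carry over. Pictures are saved under pics/ and viewed, at most 14 in all, crops included, and the job is handed in when it is done.

```bash
ls; mkdir -p pics
```

Run:
```python
from cell import readout,cams,spotter
import cv2,numpy as np
s=readout.observe();print(s['clock'],s['position'],s['ee_rot'],s['width'])
for n in ['top','scene']:
    p=cams.get_image(n);cv2.imwrite(f'pics/{n}0.png',p['image'])
    T=np.array(p['cam_to_world'])
    print(n,p['fx'],p['cx'],p['cy'],T.round(4).tolist())
    for k in ['vial_red','vial_yellow','vial_green','vial_blue','cup_red','cup_yellow','cup_green','cup_blue','tray','beaker']:
        for d in spotter.boxes_of(p,k)[:2]:
            print(k,round(d['score'],2),(T[:3,:3]@d['centre']+T[:3,3]).round(4))
```

```text
pics
0.0 [0.28168322 0.55748216 0.2914576 ] [-7.28178979e-01 -3.05581111e+00  2.36816993e-03] 0.998275421289978
top 601.6126961254449 315.4818085913334 244.53203563170555 [[0.0133, -0.9972, 0.0741, 0.4549], [-0.9999, -0.0137, -0.005, 0.1087], [0.006, -0.074, -0.9972, 1.2576], [0.0, 0.0, 0.0, 1.0]]
vial_red 0.71 [ 0.6526 -0.127   0.0857]
vial_yellow 0.69 [ 0.6494 -0.0556  0.0875]
vial_green 0.57 [0.6404 0.0672 0.0898]
vial_blue 0.55 [ 0.6447 -0.0007  0.0918]
cup_red 0.61 [ 0.6485 -0.1161  0.0168]
cup_yellow 0.75 [ 0.6448 -0.0571  0.0119]
cup_green 0.75 [0.6477 0.0639 0.0124]
cup_green 0.59 [ 0.6457 -0.0024  0.0898]
cup_blue 0.73 [0.6458 0.0064 0.0133]
tray 0.65 [0.4513 0.015  0.0052]
beaker 0.66 [0.5353 0.4274 0.0364]
scene 596.2194454790465 322.58163986031127 237.15523206340987 [[0.6489, 0.6427, -0.4072, 0.9602], [0.7609, -0.5497, 0.3449, -0.2272], [-0.0022, -0.5336, -0.8457, 0.9194], [0.0, 0.0, 0.0, 1.0]]
vial_red 0.77 [ 0.6654 -0.1352  0.0747]
vial_yellow 0.96 [ 0.6643 -0.0678  0.074 ]
vial_green 0.98 [0.6546 0.0623 0.0707]
vial_blue 0.65 [ 0.659  -0.0077  0.0747]
cup_red 0.76 [ 0.6658 -0.1324  0.0214]
cup_red 0.75 [ 0.6663 -0.1351  0.0754]
cup_yellow 0.87 [ 0.6637 -0.0747  0.0163]
cup_yellow 0.46 [ 0.6625 -0.1333  0.0738]
cup_green 0.66 [0.6556 0.055  0.0175]
cup_blue 0.85 [ 0.6643 -0.0059  0.0195]
tray 0.93 [0.4467 0.0064 0.0135]
tray 0.39 [0.6501 0.0614 0.0717]
beaker 0.95 [0.5347 0.4052 0.0568]
```

View pics/top0.png

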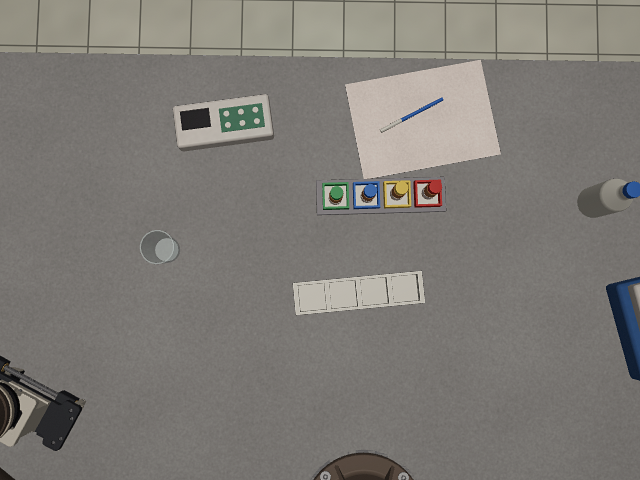

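View pics/scene0.png

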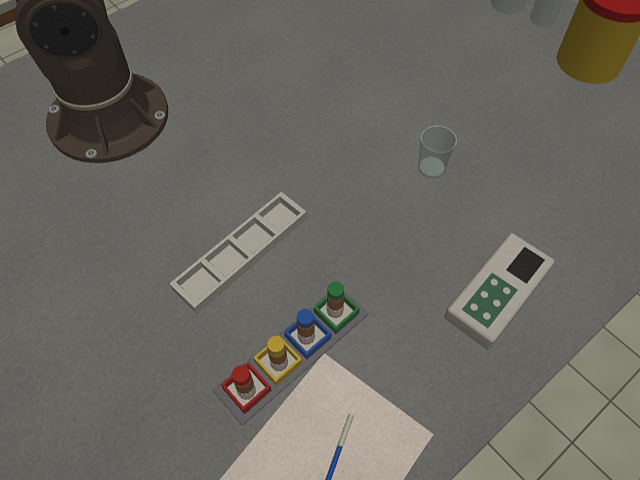

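Top view: the cups, left to right, are green (336,196), blue (367,194), yellow (398,193) and red (429,192). The tray spans (293,272)–(425,314), between the cups and the robot. Green therefore goes to the right end (-y), then blue, yellow and red to the left end. Next I'll measure positions by matching model silhouettes.

Create h.py:
```python
import numpy as np,cv2
from scipy.optimize import least_squares
from cell import readout,cams
from scipy.spatial.transform import Rotation as R
def cam(n):
    s=readout.observe();p=cams.get_image(n)
    if n=='wrist':
        W=np.eye(4);W[:3,:3]=R.from_rotvec(s['ee_rot']).as_matrix();W[:3,3]=s['position'];p['T']=W@np.array(p['mount'])
    else:p['T']=np.array(p['cam_to_world'])
    return p
def proj(p,P):
    c=(np.asarray(P)-p['T'][:3,3])@p['T'][:3,:3]
    return c[:,:2]/c[:,2:]*[p['fx'],p['fy']]+[p['cx'],p['cy']]
def cyl(x,y,z0,z1,r):
    a=np.linspace(0,2*np.pi,60)
    return np.array([[x+r*np.cos(t),y+r*np.sin(t),z] for z in(z0,z1) for t in a])
def hullc(uv):
    m=cv2.moments(cv2.convexHull(uv.astype(np.float32)));return np.array([m['m10'],m['m01']])/m['m00']
HUE={'red':[(0,7),(172,180)],'yellow':[(18,32)],'green':[(50,85)],'blue':[(100,125)]}
def colmask(img,c):
    h=cv2.cvtColor(img,cv2.COLOR_BGR2HSV);m=0
    for a,b in HUE[c]: m=m|cv2.inRange(h,(a,130,60),(b,255,255))
    return m
def cap(p,c,x,y,z0,n=2):
    """cap centre (x,y) whose silhouette (z0..z0+.02) matches the largest solid blob near guess"""
    m=colmask(p['image'],c)
    k=proj(p,cyl(x,y,z0,z0+.02,.013));sz=np.ptp(k,axis=0).min()
    k=max(3,int(sz*.5))|1
    m=cv2.morphologyEx(m,cv2.MORPH_OPEN,cv2.getStructuringElement(cv2.MORPH_ELLIPSE,(k,k)))
    _,l,st,ce=cv2.connectedComponentsWithStats(m)
    g=hullc(proj(p,cyl(x,y,z0,z0+.02,.013)))
    i=1+np.argmin(np.linalg.norm(ce[1:]-g,axis=1))
    f=lambda q:hullc(proj(p,cyl(q[0],q[1],z0,z0+.02,.013)))-ce[i]
    q=least_squares(f,[x,y],diff_step=1e-3).x
    area=cv2.contourArea(cv2.convexHull(proj(p,cyl(*q,z0,z0+.02,.013)).astype(np.float32)))
    return q,st[i][4]/area
def trayfit(p,guess):
    h=cv2.cvtColor(p['image'],cv2.COLOR_BGR2HSV)
    m=cv2.inRange(h,(0,0,150),(180,60,255));m=cv2.morphologyEx(m,cv2.MORPH_CLOSE,np.ones((5,5)))
    _,l,st,ce=cv2.connectedComponentsWithStats(m)
    def box(q):
        c,s=np.cos(q[2]),np.sin(q[2])
        P=[[q[0]+c*a-s*b,q[1]+s*a+c*b,z] for a in(-.033,.033) for b in(-.133,.133) for z in(0,.026)]
        return cv2.convexHull(proj(p,P).astype(np.float32))
    ok=[i for i in range(1,len(ce)) if st[i][4]>1500]
    i=min(ok,key=lambda i:np.linalg.norm(ce[i]-hullc(box([*guess,0]))))
    cs,_=cv2.findContours((l==i).astype(np.uint8),cv2.RETR_EXTERNAL,cv2.CHAIN_APPROX_NONE)
    c=cs[0][:,0].astype(float)
    f=lambda q:[cv2.pointPolygonTest(box(q),(float(u),float(v)),True)-.5 for u,v in c]
    r=least_squares(f,[*guess,.05],loss='soft_l1',diff_step=1e-3,x_scale=[.01,.01,.05])
    return r.x,np.abs(r.fun).mean()
```

Run:
```python
from h import *
for n in ['top','scene']:
    p=cam(n);Q={}
    for c,g in dict(red=(.653,-.13),yellow=(.65,-.06),green=(.645,.065),blue=(.645,-.003)).items():
        q,a=cap(p,c,*g,.07);Q[c]=q;print(n,c,q.round(4),round(a,2))
    d=Q['green']-Q['red'];print('row yaw',np.arctan2(-d[0],d[1]))
    print('tray',trayfit(p,(.45,.01)))
```

```text
top red [ 0.66   -0.1316] 0.95
top yellow [ 0.6587 -0.0658] 1.09Traceback (most recent call last):
  File "<stdin>", line 5, in <module>
  File "h.py", line 32, in cap
    i=1+np.argmin(np.linalg.norm(ce[1:]-g,axis=1))
        ~~~~~~~~~^^^^^^^^^^^^^^^^^^^^^^^^^^^^^^^^^
    return _wrapfunc(a, 'argmin', axis=axis, out=out, **kwds)
    return bound(*args, **kwds)
ValueError: attempt to get argmin of an empty sequence
```

```bash
sed -i "s/'green':\[(50,85)\]/'green':[(50,95)]/; s/(a,130,60)/(a,110,40)/" h.py
```

Create m.py:
```python
from h import *
p=cv2.imread('pics/top0.png');h=cv2.cvtColor(p,cv2.COLOR_BGR2HSV);print('green',h[192:198,336].tolist(),'blue',h[188:192,370].tolist())
for n in ['top','scene']:
    p=cam(n);Q={}
    for c,g in dict(red=(.653,-.13),yellow=(.65,-.06),green=(.645,.065),blue=(.645,-.003)).items():
        try:q,a=cap(p,c,*g,.07);Q[c]=q;print(n,c,q.round(4),round(a,2))
        except ValueError:print(n,c,'none')
    print('tray',trayfit(p,(.45,.01)))
```

```bash
python3 m.py
```

```text
green [[67, 117, 140], [67, 117, 140], [67, 119, 139], [67, 118, 140], [67, 118, 140], [67, 118, 143]] blue [[108, 156, 165], [108, 157, 164], [108, 155, 164], [108, 155, 164]]
top red [ 0.6602 -0.1315] 0.97
top yellow [ 0.6581 -0.0667] 1.18
top green [0.6456 0.0631] 0.81
top blue [ 0.651  -0.0034] 0.92
tray (array([0.44952332, 0.01360749, 0.10789539]), np.float64(0.27605922337069577))
scene red [ 0.6592 -0.129 ] 0.98
scene yellow [ 0.6565 -0.0627] 0.98
scene green [0.6423 0.0681] 0.61
scene blue [ 0.6497 -0.0007] 0.84
tray (array([0.44254   , 0.01844819, 0.14166008]), np.float64(2.9693105581572383))
```

>>> nudge_tcp(plan=[[[-0.05, 0, 0], 0.075, 1], [[-0.05, 0, 0], 0.075, 1], [[-0.05, 0, 0], 0.075, 1], [[-0.05, 0, 0], 0.075, 1], [[-0.05, 0, 0], 0.075, 1], [[-0.05, 0, 0], 0.075, 1], [[-0.05, 0, 0], 0.075, 1], [[-0.05, 0, 0], 0.075, 1], [[-0.05, 0, 0], 0.075, 1], [[-0.05, 0, 0], 0.075, 1]], grip_force=10)

```text
clock: 2.25
position: [0.6213, 0.204, 0.2923]
ee_rot: [1.8, 2.574, 0.001]
force: [0.7, -0.2, 0.8]
width: 1.003
gripper_force: 0.0
```

>>> nudge_tcp(plan=[[[-0.05, 0, 0], 0.075, 1], [[-0.05, 0, 0], 0.075, 1], [[-0.05, 0, 0], 0.075, 1], [[0, 0, 0], 0.075, 1], [[0, 0, 0], 0, 1], [[0, 0, 0], 0, 1]])

```text
clock: 2.85
position: [0.6612, 0.063, 0.2921]
ee_rot: [-2.157, -2.283, -0.001]
force: [-0.2, -0.2, -0.0]
width: 0.997
gripper_force: 0.0
```

Run:
```python
from h import *
p=cam('wrist');cv2.imwrite('pics/w1.png',p['image']);print(np.array(p['mount']).round(3).tolist(),p['fx'])
```

```text
[[0.0, -0.969, -0.249, 0.065], [1.0, 0.0, 0.0, -0.001], [-0.0, -0.249, 0.969, -0.092], [0.0, 0.0, 0.0, 1.0]] 356.113809898714
```

View pics/w1.png

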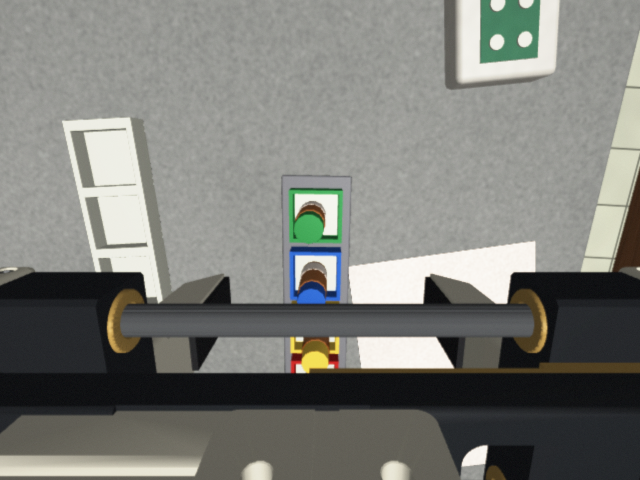

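The wrist view shows the green cap at (308,226), blue at (312,292), yellow at (315,352) and the tray's left bays at (105,160). I'll measure from here.

Create m2.py:
```python
from h import *
import sys
p=cam('wrist')
for c,g in dict(green=(.645,.066),blue=(.65,-.002)).items():
    q,a=cap(p,c,*g,.07);print(c,q.round(4),round(a,2))
s=readout.observe();y=R.from_rotvec(s['ee_rot']).as_matrix()
print(s['clock'],s['position'].round(4),y[:,:2].T.round(3).tolist())
```

```bash
python3 m2.py
```

```text
green [0.6426 0.0625] 1.01
blue [0.6496 0.0021] 0.54
2.95 [0.6611 0.0636 0.2921] [[-0.057, 0.998, 0.001], [0.998, 0.057, -0.0]]
```

>>> nudge_tcp(plan=[[[0, -0.018, 0.04], 0, 1], [[0, 0, 0.05], 0, 1], [[0, 0, 0.05], 0, 1], [[0, 0, 0.03], 0, 1], [[0, 0, 0.02], 0, 1], [[0, 0, 0], 0, 1], [[0, 0, 0], 0, 0.3], [[0, 0, 0], 0, 0.2], [[0, 0, 0], 0, 0.2], [[0, 0, 0], 0, 0.2]], grip_force=10)

```text
clock: 3.95
position: [0.644, 0.0609, 0.1034]
ee_rot: [2.161, 2.279, 0.003]
force: [0.3, -0.9, 0.3]
width: 0.702
gripper_force: 0.0
```

>>> nudge_tcp(plan=[[[0, 0, 0], 0, 0.2], [[0, 0, 0], 0, 0.2], [[0, 0, 0], 0, 0.2]])

```text
clock: 4.25
position: [0.6434, 0.0607, 0.1024]
ee_rot: [2.162, 2.279, 0.0]
force: [0.0, 0.2, 0.1]
width: 0.44
gripper_force: 0.0
```

Run:
```python
from h import *
cv2.imwrite('pics/s1.png',cam('scene')['image'][200:420,150:440])
```

```text
(no output)
```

View pics/s1.png

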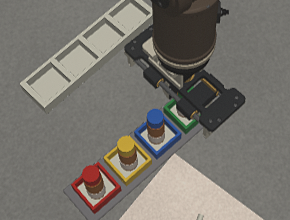

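The fingers are around the green vial and still closing; the neighbours are undisturbed.

>>> nudge_tcp(plan=[[[0, 0, 0], 0, 0.2], [[0, 0, 0], 0, 0.2], [[0, 0, 0], 0, 0.2], [[0, 0, 0], 0, 0.2]], grip_force=10)

```text
clock: 4.7
position: [0.6435, 0.0607, 0.1023]
ee_rot: [2.162, 2.279, 0.0]
force: [0.6, -0.6, 0.9]
width: 0.293
gripper_force: 10.0
```

>>> nudge_tcp(plan=[[[0, 0, -0.01], 0, 0.2], [[0, 0, -0.03], 0, 0.2], [[0, 0, -0.04], 0, 0.2], [[0, 0, -0.03], 0, 0.2], [[0, 0, 0], 0, 0.2]])

```text
clock: 5.2
position: [0.6456, 0.0605, 0.2176]
ee_rot: [2.159, 2.276, 0.01]
force: [-0.4, -0.9, -0.7]
width: 0.292
gripper_force: 10.0
```

Run:
```python
from h import *
p=cam('top');print(trayfit(p,(.45,.01)))
w=cam('wrist');cv2.imwrite('pics/w2.png',w['image'])
```

```text
(array([0.81217787, 0.26814154, 0.13219388]), np.float64(3.815278764146561))
```

View pics/w2.png

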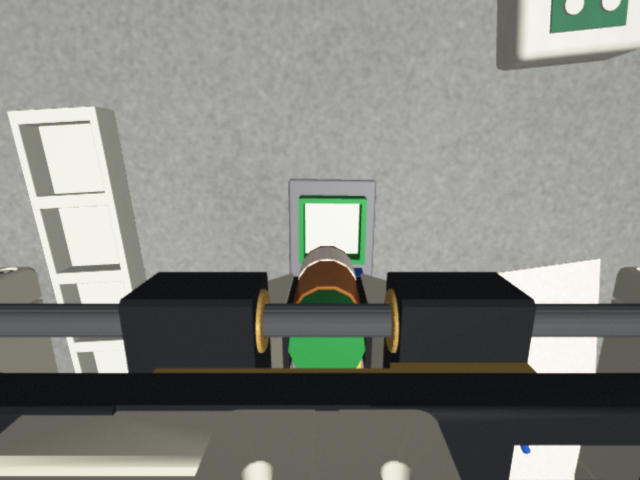

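The green vial is held at (328,330) and its cup at (333,228) is empty. I'll check the tray fit against this wrist view, where the tray's left-end corners are at about (11,113) and (95,107).

Run:
```python
from h import *
p=cam('wrist')
q=(.4495,.0136,.108);M=lambda a,b:(q[0]+np.cos(q[2])*a-np.sin(q[2])*b,q[1]+np.sin(q[2])*a+np.cos(q[2])*b)
P=[[*M(a,b),.026] for a,b in[(-.033,.133),(.033,.133),(-.027,.123),(.027,.123),(-.027,.069),(.027,.069),(.027,.059)]]
print(proj(p,P).round(1).tolist())
for b in(-.096,-.032,.032,.096):print(np.round(M(0,b),4))
g=cv2.cvtColor(p['image'],cv2.COLOR_BGR2GRAY)
# refine with labelled points in picture
uv=np.array([[11,113],[95,107],[35,205],[103,194]])
c=np.c_[(uv-[p['cx'],p['cy']])/[p['fx'],p['fy']],np.ones(len(uv))]@p['T'][:3,:3].T
o=p['T'][:3,3];print((o+c*((.026-o[2])/c[:,2:])).round(4).tolist())
s=readout.observe();print(s['position'],R.from_rotvec(s['ee_rot']).as_matrix().round(3).tolist())
```

```text
[[7.6, 110.4], [96.2, 105.2], [19.3, 124.1], [91.1, 119.9], [37.8, 196.5], [106.2, 192.7], [108.9, 205.4]]
[ 0.4598 -0.0818]
[ 0.4529 -0.0182]
[0.4461 0.0454]
[0.4392 0.109 ]
[[0.4045, 0.1405, 0.026], [0.467, 0.1481, 0.026], [0.412, 0.0724, 0.026], [0.4663, 0.084, 0.026]]
[0.64292946 0.06077646 0.21207844] [[-0.053, 0.999, -0.001], [0.999, 0.053, 0.0], [0.0, -0.001, -1.0]]
```

>>> nudge_tcp(plan=[[[-0.0266, -0.038, 0], 0, 0.2], [[-0.0266, -0.038, 0], 0, 0.2], [[-0.0266, -0.038, 0], 0, 0.2], [[-0.0266, -0.038, 0], 0, 0.2], [[-0.0266, -0.0385, 0], 0, 0.2], [[0, 0, 0.02], 0, 0.2], [[0, 0, 0.04], 0, 0.2], [[0, 0, 0.03], 0, 0.2], [[0, 0, 0.012], 0, 0.2], [[0, 0, 0], 0, 0.2]])

```text
clock: 6.35
position: [0.4588, -0.0821, 0.1086]
ee_rot: [-2.16, -2.277, 0.005]
force: [0.1, 0.0, -0.3]
width: 0.291
gripper_force: 10.0
```

>>> nudge_tcp(plan=[[[0, 0, 0], 0, 0.2]])

```text
clock: 6.45
position: [0.4604, -0.0823, 0.1106]
ee_rot: [-2.162, -2.279, 0.0]
force: [-0.0, -0.5, 0.5]
width: 0.295
gripper_force: 10.0
```

>>> nudge_tcp(plan=[[[0, 0, 0.004], 0, 0.2], [[0, 0, 0.003], 0, 0.2], [[0, 0, 0.002], 0, 0.2], [[0, 0, 0.001], 0, 0.2], [[0, 0, 0.001], 0, 0.2], [[0, 0, 0], 0, 0.2], [[0, 0, 0], 0, 0.2]])

```text
clock: 7.15
position: [0.4602, -0.0822, 0.0993]
ee_rot: [-2.162, -2.279, -0.0]
force: [-0.1, 0.2, -0.7]
width: 0.293
gripper_force: 10.0
```

>>> nudge_tcp(plan=[[[0, 0, 0.0005], 0, 0.2], [[0, 0, 0.0005], 0, 0.2], [[0, 0, 0], 0, 0.2]])

```text
clock: 7.45
position: [0.4602, -0.0822, 0.0982]
ee_rot: [-2.162, -2.279, -0.0]
force: [-1.1, -0.3, -0.7]
width: 0.293
gripper_force: 10.0
```

>>> nudge_tcp(plan=[[[0, 0, 0.0003], 0, 0.2], [[0, 0, 0], 0, 0.2], [[0, 0, 0], 0, 0.2]])

```text
clock: 7.75
position: [0.4603, -0.0822, 0.0981]
ee_rot: [2.162, 2.279, 0.0]
force: [-1.4, 0.3, 4.5]
width: 0.29
gripper_force: 10.0
```

Contact at z = 0.098 (4.5 N). Releasing and rising.

>>> nudge_tcp(plan=[[[0, 0, 0], 0, 0.36], [[0, 0, 0], 0, 0.36], [[0, 0, 0], 0, 1], [[0, 0, 0], 0, 1], [[0, 0, 0], 0, 1], [[0, 0, 0], 0, 1], [[0, 0, -0.02], 0, 1], [[0, 0, -0.04], 0, 1], [[0, 0, -0.05], 0, 1], [[0, 0, -0.03], 0, 1]])

```text
clock: 8.75
position: [0.4607, -0.0826, 0.2409]
ee_rot: [2.161, 2.277, 0.003]
force: [0.8, 0.6, -0.0]
width: 0.982
gripper_force: 0.0
```

Run:
```python
from h import *
p=cam('wrist');cv2.imwrite('pics/w3.png',p['image'])
for c,g,z in[('green',(.46,-.082),.066),('blue',(.65,-.002),.07)]:
    q,a=cap(p,c,*g,z);print(c,q.round(4),round(a,2))
p=cam('scene');cv2.imwrite('pics/s3.png',p['image'][150:450,130:450])
for c,g,z in[('green',(.46,-.082),.066),('blue',(.65,-.002),.07)]:
    q,a=cap(p,c,*g,z);print(c,q.round(4),round(a,2))
s=readout.observe();print(s['position'],R.from_rotvec(s['ee_rot']).as_matrix().round(3).tolist())
```

```text
green [ 0.4589 -0.0794] 0.86
blue [ 0.6493 -0.0025] 0.88
green [ 0.4618 -0.0789] 0.53
blue [ 6.496e-01 -6.000e-04] 0.84
[ 0.46221896 -0.08257801  0.24188232] [[-0.053, 0.999, 0.007], [0.999, 0.053, 0.0], [0.0, 0.007, -1.0]]
```

View pics/s3.png

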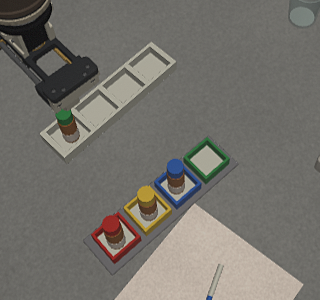

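Green stands upright in the right-end bay (67,126 in the crop). Next is blue.

>>> nudge_tcp(plan=[[[0.014, 0.0387, 0], 0, 1], [[0.014, 0.0387, 0], 0, 1], [[0.014, 0.0387, 0], 0, 1], [[0.014, 0.0387, 0], 0, 1], [[0.014, 0.0387, 0], 0, 1], [[0, 0, 0.03], 0, 1], [[0, 0, 0.03], 0, 1], [[0, 0, 0], 0, 1], [[0, 0, 0], 0, 1]])

```text
clock: 9.75
position: [0.6492, -0.0023, 0.1774]
ee_rot: [-2.161, -2.278, 0.003]
force: [-1.1, -0.3, 1.1]
width: 0.997
gripper_force: 0.0
```

Run:
```python
from h import *
p=cam('wrist')
q,a=cap(p,'blue',.6497,-.002,.07);print(q.round(4),round(a,2))
s=readout.observe();print(s['position'],R.from_rotvec(s['ee_rot']).as_matrix().round(3).tolist())
```

```text
[ 0.6495 -0.0027] 0.91
[ 0.64994569 -0.00239867  0.17867466] [[-0.052, 0.999, 0.0], [0.999, 0.052, -0.0], [-0.0, 0.0, -1.0]]
```

>>> nudge_tcp(plan=[[[0, 0, 0.04], 0, 1], [[0, 0, 0.025], 0, 0.6], [[0, 0, 0.0115], 0, 0.45], [[0, 0, 0], 0, 0.45], [[0, 0, 0], 0, 0.45], [[0, 0, 0], 0, 0.2], [[0, 0, 0], 0, 0.2], [[0, 0, 0], 0, 0.2], [[0, 0, 0], 0, 0.2], [[0, 0, 0], 0, 0.2]], grip_force=10)

```text
clock: 10.8
position: [0.6498, -0.002, 0.1016]
ee_rot: [2.162, 2.279, 0.0]
force: [0.6, 1.3, 2.6]
width: 0.289
gripper_force: 10.0
```

>>> nudge_tcp(plan=[[[0, 0, 0], 0, 0.2], [[0, 0, 0], 0, 0.2]])

```text
clock: 11.0
position: [0.6498, -0.0021, 0.1016]
ee_rot: [2.162, 2.279, 0.0]
force: [0.1, -0.2, 3.3]
width: 0.29
gripper_force: 10.0
```

>>> nudge_tcp(plan=[[[0, 0, -0.02], 0, 0.2], [[0, 0, -0.04], 0, 0.2], [[0, 0, -0.05], 0, 0.2], [[-0.0012, -0.0395, 0], 0, 0.2], [[-0.0012, -0.0395, 0], 0, 0.2], [[-0.0012, -0.0395, 0], 0, 0.2], [[-0.0012, -0.0395, 0], 0, 0.2], [[-0.0012, -0.0395, 0], 0, 0.2], [[0, 0, 0], 0, 0.2]])

```text
clock: 11.9
position: [0.4471, -0.0192, 0.2107]
ee_rot: [-2.16, -2.275, 0.004]
force: [0.6, 1.0, -0.1]
width: 0.293
gripper_force: 10.0
```

>>> nudge_tcp(plan=[[[0, 0, 0.04], 0, 0.2], [[0, 0, 0.04], 0, 0.2], [[0, 0, 0.02], 0, 0.2], [[0, 0, 0.008], 0, 0.2], [[0, 0, 0], 0, 0.2], [[0, 0, 0.002], 0, 0.2], [[0, 0, 0.001], 0, 0.2], [[0, 0, 0], 0, 0.2]])

```text
clock: 12.7
position: [0.4534, -0.0184, 0.1012]
ee_rot: [2.161, 2.279, 0.002]
force: [-0.4, -0.6, -0.5]
width: 0.291
gripper_force: 10.0
```

>>> nudge_tcp(plan=[[[0, 0, 0.001], 0, 0.2], [[0, 0, 0.001], 0, 0.2], [[0, 0, 0.0005], 0, 0.2], [[0, 0, 0], 0, 0.2], [[0, 0, 0], 0, 0.2]])

```text
clock: 13.2
position: [0.4528, -0.0185, 0.0979]
ee_rot: [-2.162, -2.279, 0.0]
force: [0.1, 0.8, -0.3]
width: 0.29
gripper_force: 10.0
```

>>> nudge_tcp(plan=[[[0, 0, 0.0003], 0, 0.2], [[0, 0, 0.0003], 0, 0.2], [[0, 0, 0], 0, 0.2]])

```text
clock: 13.5
position: [0.4529, -0.0185, 0.0975]
ee_rot: [-2.162, -2.279, -0.0]
force: [-0.6, 0.6, 3.8]
width: 0.294
gripper_force: 10.0
```

>>> nudge_tcp(plan=[[[0, 0, 0], 0, 0.36], [[0, 0, 0], 0, 0.36], [[0, 0, 0], 0, 1], [[0, 0, 0], 0, 1], [[0, 0, 0], 0, 1], [[0, 0, 0], 0, 1], [[0, 0, -0.02], 0, 1], [[0, 0, -0.04], 0, 1], [[0, 0, -0.05], 0, 1], [[0, 0, -0.03], 0, 1]])

```text
clock: 14.5
position: [0.4534, -0.0189, 0.2402]
ee_rot: [2.162, 2.277, 0.003]
force: [1.2, -0.2, -0.7]
width: 0.983
gripper_force: 0.0
```

>>> nudge_tcp(plan=[[[-0.0115, 0.0403, 0], 0, 1], [[-0.0115, 0.0403, 0], 0, 1], [[-0.0115, 0.0403, 0], 0, 1], [[-0.0115, 0.0403, 0], 0, 1], [[-0.0115, 0.0403, 0], 0, 1], [[0, 0, 0.03], 0, 1], [[0, 0, 0.03], 0, 1], [[0, 0, 0], 0, 1], [[0, 0, 0], 0, 1]])

```text
clock: 15.4
position: [0.6568, -0.0653, 0.1774]
ee_rot: [-2.161, -2.279, 0.001]
force: [-0.0, -1.5, 0.8]
width: 1.001
gripper_force: 0.0
```

Run:
```python
from h import *
p=cam('wrist')
q,a=cap(p,'yellow',.657,-.065,.07);print(q.round(4),round(a,2))
p=cam('scene');cv2.imwrite('pics/s4.png',p['image'][150:450,130:450])
s=readout.observe();print(s['position'],R.from_rotvec(s['ee_rot']).as_matrix().round(3).tolist())
```

```text
[ 0.6557 -0.0642] 0.93
[ 0.65775044 -0.06544504  0.17912636] [[-0.053, 0.999, 0.002], [0.999, 0.053, -0.0], [-0.0, 0.002, -1.0]]
```

View pics/s4.png

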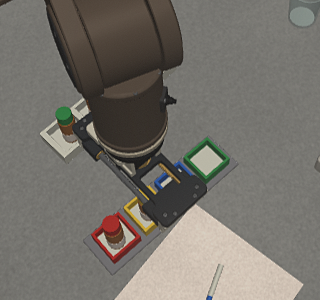

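Green is still upright at (67,126); the arm hides blue. Gripping yellow with a 1 mm correction.

>>> nudge_tcp(plan=[[[0.001, -0.0015, 0.04], 0, 1], [[0, 0, 0.025], 0, 0.6], [[0, 0, 0.011], 0, 0.45], [[0, 0, 0], 0, 0.45], [[0, 0, 0], 0, 0.45], [[0, 0, 0], 0, 0.2], [[0, 0, 0], 0, 0.2], [[0, 0, 0], 0, 0.2], [[0, 0, 0], 0, 0.2], [[0, 0, 0], 0, 0.2]], grip_force=10)

```text
clock: 16.5
position: [0.6557, -0.0643, 0.1016]
ee_rot: [2.162, 2.279, 0.0]
force: [-0.2, -1.2, 1.8]
width: 0.291
gripper_force: 10.0
```

>>> nudge_tcp(plan=[[[0, 0, 0], 0, 0.2], [[0, 0, 0], 0, 0.2]])

```text
clock: 16.7
position: [0.6556, -0.0643, 0.1016]
ee_rot: [2.162, 2.279, 0.0]
force: [-0.6, 0.7, 3.5]
width: 0.295
gripper_force: 10.0
```

>>> nudge_tcp(plan=[[[0, 0, -0.02], 0, 0.2], [[0, 0, -0.04], 0, 0.2], [[0, 0, -0.05], 0, 0.2], [[0.0201, -0.0339, 0], 0, 0.2], [[0.0201, -0.0339, 0], 0, 0.2], [[0.0201, -0.0339, 0], 0, 0.2], [[0.0201, -0.0339, 0], 0, 0.2], [[0.0201, -0.0339, 0], 0, 0.2], [[0.0201, -0.0339, 0], 0, 0.2], [[0, 0, 0], 0, 0.2]])

```text
clock: 17.7
position: [0.4413, 0.0473, 0.2107]
ee_rot: [-2.155, -2.28, 0.003]
force: [0.3, -0.9, -0.3]
width: 0.291
gripper_force: 10.0
```

>>> nudge_tcp(plan=[[[0, 0, 0.04], 0, 0.2], [[0, 0, 0.04], 0, 0.2], [[0, 0, 0.02], 0, 0.2], [[0, 0, 0.008], 0, 0.2], [[0, 0, 0], 0, 0.2], [[0, 0, 0.002], 0, 0.2], [[0, 0, 0.001], 0, 0.2], [[0, 0, 0.001], 0, 0.2], [[0, 0, 0.001], 0, 0.2], [[0, 0, 0], 0, 0.2]])

```text
clock: 18.7
position: [0.4461, 0.0454, 0.0985]
ee_rot: [2.162, 2.279, 0.001]
force: [-0.4, -0.8, 0.5]
width: 0.291
gripper_force: 10.0
```

>>> nudge_tcp(plan=[[[0, 0, 0.0003], 0, 0.2], [[0, 0, 0.0003], 0, 0.2], [[0, 0, 0], 0, 0.2], [[0, 0, 0], 0, 0.2]])

```text
clock: 19.1
position: [0.446, 0.0453, 0.0977]
ee_rot: [-2.162, -2.279, 0.0]
force: [0.1, -1.0, 0.2]
width: 0.292
gripper_force: 10.0
```

>>> nudge_tcp(plan=[[[0, 0, 0.0003], 0, 0.2], [[0, 0, 0], 0, 0.2], [[0, 0, 0], 0, 0.2]])

```text
clock: 19.4
position: [0.4461, 0.0453, 0.0975]
ee_rot: [2.162, 2.279, 0.0]
force: [-0.1, -0.7, 1.3]
width: 0.293
gripper_force: 10.0
```

>>> nudge_tcp(plan=[[[0, 0, 0.0002], 0, 0.2], [[0, 0, 0], 0, 0.36], [[0, 0, 0], 0, 0.36], [[0, 0, 0], 0, 1], [[0, 0, 0], 0, 1], [[0, 0, 0], 0, 1], [[0, 0, -0.02], 0, 1], [[0, 0, -0.04], 0, 1], [[0, 0, -0.05], 0, 1], [[0, 0, -0.03], 0, 1]])

```text
clock: 20.4
position: [0.4466, 0.045, 0.2401]
ee_rot: [2.162, 2.278, 0.003]
force: [0.6, 0.7, 0.1]
width: 0.918
gripper_force: 0.0
```

>>> nudge_tcp(plan=[[[-0.0311, 0.034, 0], 0, 1], [[-0.0311, 0.034, 0], 0, 1], [[-0.0311, 0.034, 0], 0, 1], [[-0.0311, 0.034, 0], 0, 1], [[-0.0311, 0.034, 0], 0, 1], [[-0.0311, 0.034, 0], 0, 1], [[0, 0, 0.03], 0, 1], [[0, 0, 0.03], 0, 1], [[0, 0, 0], 0, 1], [[0, 0, 0], 0, 1]])

```text
clock: 21.4
position: [0.6593, -0.1301, 0.1773]
ee_rot: [-2.161, -2.279, 0.001]
force: [-0.3, -0.1, 0.4]
width: 1.001
gripper_force: 0.0
```

Run:
```python
from h import *
p=cam('wrist')
q,a=cap(p,'red',.6595,-.13,.07);print(q.round(4),round(a,2))
p=cam('top');cv2.imwrite('pics/t5.png',cv2.resize(p['image'][150:350,250:500],None,fx=2,fy=2))
s=readout.observe();print(s['position'],R.from_rotvec(s['ee_rot']).as_matrix().round(3).tolist())
```

```text
[ 0.6586 -0.1305] 0.94
[ 0.66034046 -0.13026607  0.17903157] [[-0.053, 0.999, 0.002], [0.999, 0.053, -0.0], [-0.0, 0.002, -1.0]]
```

View pics/t5.png

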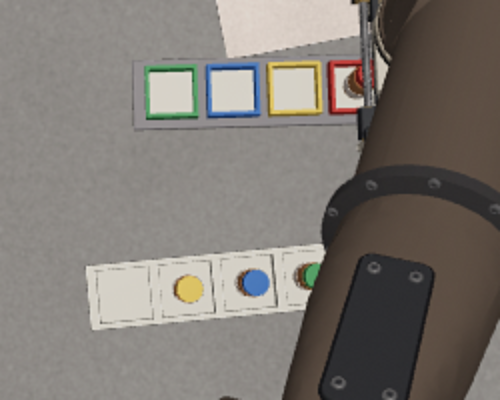

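Yellow (188,288), blue (252,282) and green (310,276) stand upright in bays 2 to 4, and the left bay (125,294) is free for red.

>>> nudge_tcp(plan=[[[0, -0.001, 0.04], 0, 1], [[0, 0, 0.025], 0, 0.6], [[0, 0, 0.011], 0, 0.45], [[0, 0, 0], 0, 0.45], [[0, 0, 0], 0, 0.45], [[0, 0, 0], 0, 0.2], [[0, 0, 0], 0, 0.2], [[0, 0, 0], 0, 0.2], [[0, 0, 0], 0, 0.2], [[0, 0, 0], 0, 0.2]], grip_force=10)

```text
clock: 22.5
position: [0.6588, -0.1303, 0.1015]
ee_rot: [2.162, 2.279, 0.0]
force: [0.1, 0.3, 1.6]
width: 0.288
gripper_force: 10.0
```

>>> nudge_tcp(plan=[[[0, 0, 0], 0, 0.2], [[0, 0, 0], 0, 0.2]])

```text
clock: 22.7
position: [0.6588, -0.1303, 0.1015]
ee_rot: [2.162, 2.279, 0.0]
force: [-0.7, 1.0, 2.9]
width: 0.292
gripper_force: 10.0
```

>>> nudge_tcp(plan=[[[0, 0, -0.02], 0, 0.2], [[0, 0, -0.04], 0, 0.2], [[0, 0, -0.05], 0, 0.2], [[0.0358, -0.0295, 0], 0, 0.2], [[0.0358, -0.0295, 0], 0, 0.2], [[0.0358, -0.0295, 0], 0, 0.2], [[0.0358, -0.0295, 0], 0, 0.2], [[0.0358, -0.0295, 0], 0, 0.2], [[0.0358, -0.0295, 0], 0, 0.2], [[0.0358, -0.0295, 0], 0, 0.2]])

```text
clock: 23.7
position: [0.4376, 0.1101, 0.2112]
ee_rot: [-2.162, -2.279, -0.0]
force: [0.6, 0.8, -0.1]
width: 0.295
gripper_force: 10.0
```

>>> nudge_tcp(plan=[[[0, 0, 0], 0, 0.2], [[0, 0, 0.04], 0, 0.2], [[0, 0, 0.04], 0, 0.2], [[0, 0, 0.02], 0, 0.2], [[0, 0, 0.008], 0, 0.2], [[0, 0, 0], 0, 0.2], [[0, 0, 0.002], 0, 0.2], [[0, 0, 0.001], 0, 0.2], [[0, 0, 0.001], 0, 0.2], [[0, 0, 0], 0, 0.2]])

```text
clock: 24.7
position: [0.4394, 0.1092, 0.0997]
ee_rot: [2.162, 2.279, 0.002]
force: [0.3, -0.1, -0.0]
width: 0.292
gripper_force: 10.0
```

>>> nudge_tcp(plan=[[[0, 0, 0.0007], 0, 0.2], [[0, 0, 0.0005], 0, 0.2], [[0, 0, 0.0003], 0, 0.2], [[0, 0, 0.0003], 0, 0.2], [[0, 0, 0], 0, 0.2]])

```text
clock: 25.2
position: [0.4391, 0.109, 0.0974]
ee_rot: [-2.162, -2.279, 0.0]
force: [0.7, 1.3, -1.0]
width: 0.293
gripper_force: 10.0
```

>>> nudge_tcp(plan=[[[0, 0, 0.0003], 0, 0.2], [[0, 0, 0], 0, 0.2], [[0, 0, 0], 0, 0.2]])

```text
clock: 25.5
position: [0.4392, 0.1091, 0.0973]
ee_rot: [-2.162, -2.279, -0.0]
force: [-0.6, -0.4, 6.5]
width: 0.292
gripper_force: 10.0
```

>>> nudge_tcp(plan=[[[0, 0, 0], 0, 0.36], [[0, 0, 0], 0, 0.36], [[0, 0, 0], 0, 1], [[0, 0, 0], 0, 1], [[0, 0, 0], 0, 1], [[0, 0, 0], 0, 1], [[0, 0, -0.02], 0, 1], [[0, 0, -0.04], 0, 1], [[0, 0, -0.05], 0, 1], [[0, 0, -0.05], 0, 1]])

```text
clock: 26.5
position: [0.4386, 0.1085, 0.2586]
ee_rot: [2.163, 2.279, -0.002]
force: [2.3, 1.5, -0.2]
width: 0.983
gripper_force: 0.0
```

>>> nudge_tcp(plan=[[[0.05, 0, 0], 0, 1], [[0.05, 0, 0], 0, 1], [[0.05, 0, 0], 0, 1], [[0.05, 0, 0], 0, 1], [[0, 0, 0], 0, 1], [[0, 0, 0], 0, 1]])

```text
clock: 27.1
position: [0.428, 0.3097, 0.2567]
ee_rot: [2.158, 2.282, -0.001]
force: [-0.2, -0.4, 0.0]
width: 1.003
gripper_force: 0.0
```

Run:
```python
from h import *
p=cam('top');cv2.imwrite('pics/t6.png',p['image'])
p=cam('scene');cv2.imwrite('pics/s6.png',p['image'])
```

```text
(no output)
```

View pics/t6.png

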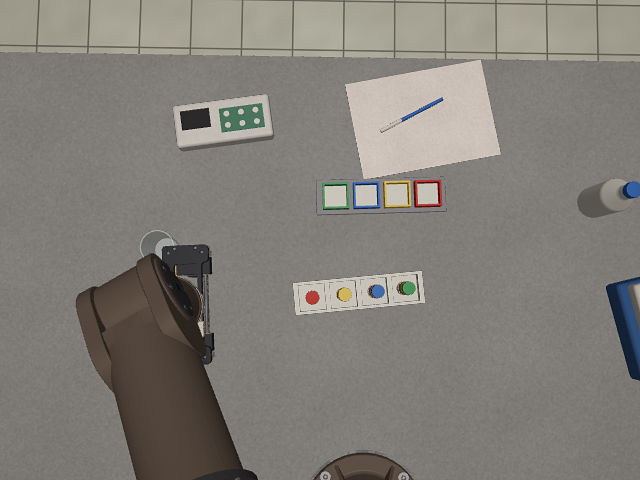

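View pics/s6.png

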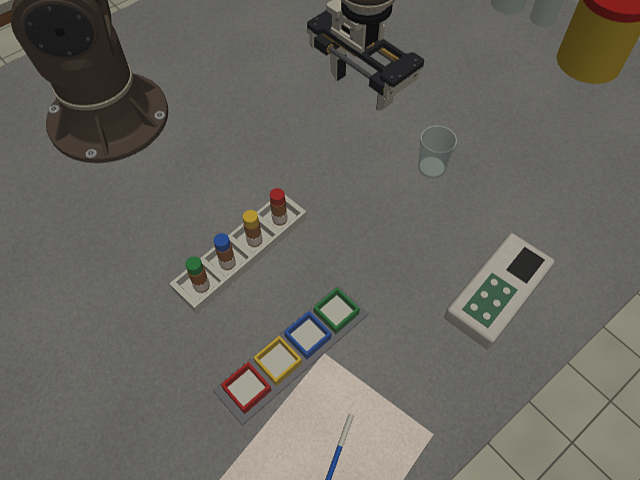

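All four vials stand upright, one per bay. From left to right they are red (312,297), yellow (344,294), blue (377,291) and green (407,288) in the top view. The beaker hasn't moved (437,152 in the scene view) and the robot is clear.

```bash
python3 -c "
from cell import workorder;print(workorder.sign_off())"
```

```text
the job is handed in; nothing more can be done
None
```

All four vials are upright in the tray in reverse order (red, yellow, blue, green from left to right), released, with the beaker where it stood; I handed the job in at about 27 s.

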